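# Re-zero the suction-line valve: shut it gently, open it two turns and keep hold

## Task

The globe valve with the handwheel in the suction line has lost its setting. Turn the wheel clockwise until the valve is shut against its stop, gently because the seat is soft plastic and must not be forced, and then open it by exactly two full turns. Finish while still gripping the wheel's revolving handle and holding the wheel still at that setting so that it cannot creep, and leave the other things on the bench where they are.

Things in the scene. Friction and masses are not known exactly. Their poses are not given: they have to be found in the camera images.
- valve (a joint): Valve opening in rad, angle of the stem nut under the handwheel: 0 = shut, the stop; grows as it is turned anticlockwise seen from above; starts 0.4 to 1.3 turns open, two turns = 12.566, end of thread 31.4. It never goes below 0. Gland friction: about 2 N of push at the handle to turn it; it stays where it is left.
- wheel (a joint): Give between handwheel and stem nut (springy stem and soft seat), rad, positive anticlockwise: 0 at rest, about 0.03 while turning freely; springs back. Against the stop the wheel goes on with a push clockwise, about 0.1 rad per 5 N at the handle; below -0.3 rad (about 15 N) the seat is being forced. The handle's angle about the axis is valve + wheel + a constant.
- handle: Revolving black handle, upright on the wheel's rim: plain round grip 20 mm in diameter, 48 mm long, 55 mm from the wheel's axis. It spins freely on its vertical pin, so a gripper holding it from above can carry it round in a circle without turning. Origin: centre of its lower end, 166 mm above the bench (top 214); the wheel's boss lies 2 mm below. Its own yaw says nothing of the wheel's angle.
- wheel_centre (a point): Fixed point on the handwheel's vertical axis at the height of the rim, 155 mm above the bench. Bright aluminium wheel, 122 mm across, rim 12 mm thick, three spokes, hub 27 mm across. It turns in place without rising; the end of the stem rises out of the hub by 3 mm per turn of opening, to 170 mm above the bench at two turns.
- line: Suction-line globe valve bolted to the bench: stainless body, bonnet and yoke under the handwheel, on a 100 x 120 mm plate; pipes run 165 mm to either side along its y axis, 50 mm up, then down into the bench; a gauge stands on the pipe at +y, 118 mm from the axis, up to 125 mm high. Origin on the bench below the wheel's axis, z up.
- dishes: Bystander, to be left alone: two closed clear culture dishes, one on the other, 91 mm across and 28 mm high together. Origin at the centre of its underside.
- tip_box: Bystander, to be left alone: closed box of pipette tips, 82 x 122 x 63 mm high. Origin at the centre of its underside.
- media: Bystander, to be left alone: capped bottle with a paper label, 60 mm across, 115 mm high. Origin at the centre of its underside.
- marker: Bystander, to be left alone: marker pen lying down, 130 mm long, 12 mm thick. Origin at the centre of its underside, x along the pen.
- beaker: Bystander, to be left alone: open glass beaker, 72 mm across, 90 mm high. Origin at the centre of its underside.
- timer: Bystander, to be left alone: small white timer lying flat, 62 x 72 x 20 mm. Origin at the centre of its underside.
- tube_rack: Bystander, to be left alone: wire rack of capped tubes, 65 x 185 mm, 106 mm high. Origin at the centre of its underside.

How it is judged:
By the outcome, as a careful person would: the job done as asked, in the order asked, and still so for the second after the job is handed in, while the arm keeps its last pose, push and grip.
It also fails if it takes over 72 s, if anything falls off the work surface, if the arm or the gripper's body presses on something with over 40 N, if the wrist force passes 120 N, or if a joint passes its speed limit or range.

## Robot

A 7-joint arm with a two-finger parallel gripper is mounted at the origin on the work surface. World frame = base frame: x ahead of the robot, y to its left, z up, the work surface at z = 0. Lengths are in mm, angles in degrees, forces in N, time in s.
With the tool pointing down it reaches from about 400 to 850 mm from the base axis. Payload 4.4 kg.
Tool frame: the origin (TCP) lies at the very end of the fingers, on their centre line; the grasp point (between the pads) lies 19 mm behind it (manip.pinch_z is the distance from the TCP to the grasp point, in mm); y points along the fingers, z is the direction in which the jaws open and shut, and the axes are right-handed (so a half turn about y gives the same grasp; the last joint's range is limited). The gripper opens to 94 mm and grips with 3 to 60 N. Pads are 16 mm wide; open, the fingers measure 119 mm over their backs; the gripper's body (75 mm by 177 mm) begins 78 mm behind the grasp point.
Start: joints at [-70.405, 36.005, 2.206, 86.941, -1.547, 57.084, -1.146], TCP at [257.762, 596.722, 205.478] pointing down, gripper open.
Joint ranges: [-175.42, 175.42], [-21.48, 121.26], [-71.46, 75.88], [10.55, 141.38], [-63.04, 243.04], [13.31, 113.54], [-168.57, 168.57]. Speed limits (degrees/s): [147.25, 147.25, 180, 180, 180, 180, 180].

## Interface

Orientations are given as [roll, pitch, yaw] about the fixed x, y, z axes, in that order (R = Rz(yaw) Ry(pitch) Rx(roll)).
In Python, from workcell import monitor, read_camera, camera_params, manip gives the robot as it stands.
- The arm moves only by the shell command python3 -m crank 'ROWS' [FORCE]. ROWS is JSON, a list of rows, each a list of 3 entries, a list of its own where there are three numbers: the shift along the tool's x, y, z in units of 30 mm (1.0 is 30 mm), then the turn, a rotation vector about the tool's x, y, z in units of 5 degrees (1.0 is 5 degrees), then the opening, from -1 (shut) to 1 (fully open). In form: [[[tx, ty, tz], [ax, ay, az], jaw], ...]. A call has 1 to 12 rows; each row shifts and turns the commanded pose from where the row before left it, along the tool's axes as they then stand; what a row does not reach is not made up. A row lasts 1/10 s, in which the tool goes at most 50 mm and 8.59 degrees, less where a joint would pass 70% of its speed; a pose out of reach is approached as far as the arm can. A call is refused whole if a number of a shift passes 1 or a number of a turn 1, either way. A call with a gripper value outside its range is refused whole. The fingers move at their own pace and stop on an object; FORCE is the grip in N (left out, the last holds). Time passes only in rows, so rows that do not move let the fingers close. It gives the time, the measured TCP pose, the force and the opening at its end, in the units of the state.
- monitor.sense(): the state, without advancing time (a new reading comes with each control period).
- read_camera(name): name is "scene" or "top" or "wrist"; returns the picture (480x640x3 uint8, blue, green, red); there is no depth.
- camera_params(name): a dict with "K" (3x3 intrinsics, pixels), "rvec" (rotation vector, rad) and "tvec" (3), from world to camera coordinates, as OpenCV has them. Camera axes: x right, y down, z forward; pixel columns grow to the right and rows downward; lengths in mm; the calibration is good to about 2 mm. A picture is of the moment at which its call begins: read the wrist's pose just before it. camera_params takes no time and is no camera call; for the wrist camera it gives the pose at the moment of the call.
- manip.close_job(): hands the job in, once; it reports no verdict.
The state is a dict: "clock": time; "q": joint angles; "joint_velocities": joint speeds; "joint_efforts": joint torques, N m; "eef_pos": TCP position; "ee_rot": TCP orientation; "force": force on the tool from outside, world axes, zero at the start; "moment": the same for the moment, N m; "opening": finger opening in mm.
Only numpy, scipy, OpenCV 4.12 (cv2) and the standard library are available. Lean on these libraries where they do the work, as an engineer would, in place of code of your own. Each camera call takes 0.05 s, during which the arm holds its last target.

## Working session

There is one attempt and no reset: what is moved stays moved. The work goes in short steps, Python scripts to look and compute and a shell command to move; the robot and the scene stay as the last step left them, time stands still between calls to the robot, and variables do not carry over. Pictures are saved under pics/ and viewed, and the job is handed in when it is done.

```bash
ls; mkdir -p pics
python3 - <<'E'
from workcell import monitor, read_camera, camera_params, manip
import cv2
print(monitor.sense()); print(manip.pinch_z)
for n in ("scene","top"):
    cv2.imwrite(f"pics/{n}0.png",read_camera(n)); print(n,camera_params(n))
print(camera_params("wrist"))
E
```

```text
pics
{'clock': 0.0, 'q': array([-70.40437953,  36.05689333,   2.20438766,  86.99673596,
        -1.54507697,  57.08094649,  -1.14654713]), 'joint_velocities': array([-0.01438082,  0.01132613, -0.04308137,  0.02135815,  0.06974869,
        0.09693339,  0.02854969]), 'joint_efforts': array([ 8.74057769e-04, -5.49727821e+01,  1.14358529e+00, -1.86632019e+01,
       -5.22127538e-02,  2.35701981e-02,  1.75898126e-04]), 'eef_pos': array([257.52880881, 596.09055465, 204.57346198]), 'ee_rot': array([-9.01047884e+01, -3.95251083e-03, -2.33667637e+01]), 'force': array([0.66476717, 0.0915804 , 0.29910746]), 'moment': array([-0.04611392, -0.0124273 , -0.01667866]), 'opening': 93.77145703274715}
18.8
scene {'K': array([[443.04621848,   0.        , 315.07573213],
       [  0.        , 443.04621848, 235.88006589],
       [  0.        ,   0.        ,   1.        ]]), 'rvec': array([ 1.83746624,  1.33000082, -0.67170776]), 'tvec': array([-160.90608355, -187.72394702, 1406.07091124])}
top {'K': array([[526.91027642,   0.        , 328.03913026],
       [  0.        , 526.91027642, 242.9990913 ],
       [  0.        ,   0.        ,   1.        ]]), 'rvec': array([ 2.13277928, -2.18438191,  0.10297955]), 'tvec': array([  22.97909825,  529.90710854, 1133.6334787 ])}
{'K': array([[404.27575353,   0.        , 314.26359376],
       [  0.        , 404.27575353, 240.55473387],
       [  0.        ,   0.        ,   1.        ]]), 'rvec': array([-2.41933594, -1.5882262 , -0.22478217]), 'tvec': array([-650.63660272,  -28.91680946,  393.11515231])}
```

View pics/scene0.png

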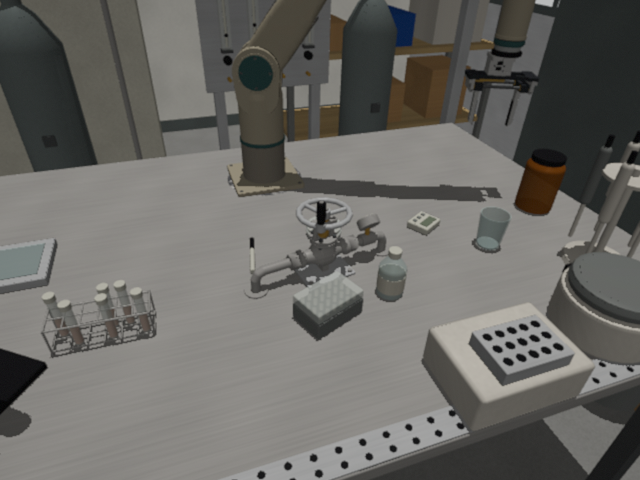

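View pics/top0.png

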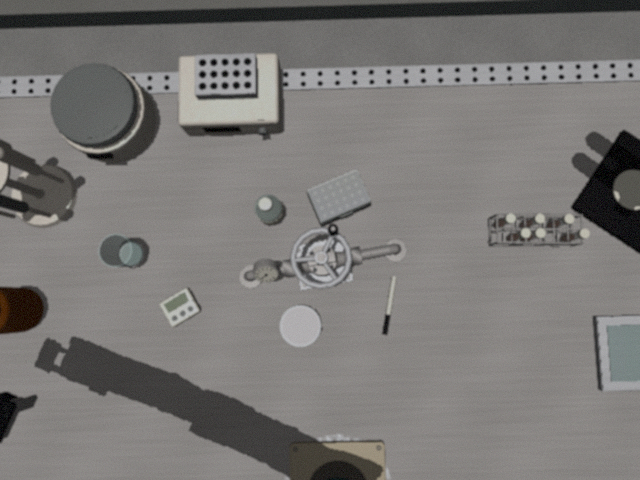

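The top view shows the handle's top at about (333,229) and the hub at about (321,258). The tip box, bottle, dishes and pen all lie lower around the valve. I'll refine these positions next.

```bash
cat > h.py <<'E'
from workcell import monitor, read_camera, camera_params, manip
import cv2, numpy as np
def ray(cp,u,v):
    R=cv2.Rodrigues(np.array(cp["rvec"],float))[0];t=np.array(cp["tvec"],float)
    p=cv2.undistortPoints(np.array([[[u,v]]],float),cp["K"],None)[0,0]
    return -R.T@t, R.T@np.array([p[0],p[1],1.])
def onz(cp,u,v,z):
    c,d=ray(cp,u,v); return c+d*(z-c[2])/d[2]
E
python3 - <<'E'
from h import *
cp=camera_params("top"); im=cv2.imread("pics/top0.png")
c=im[205:310,270:375]; cv2.imwrite("pics/top0c.png",cv2.resize(c,None,fx=5.6,fy=5.6,interpolation=cv2.INTER_CUBIC))
print(onz(cp,333,229,214),onz(cp,322,258,160))
cs=camera_params("scene")
ims=cv2.imread("pics/scene0.png");c=ims[180:300,270:400]; cv2.imwrite("pics/scene0c.png",cv2.resize(c,None,fx=5,fy=5,interpolation=cv2.INTER_CUBIC))
E
```

```text
[535.95049957  -1.84301506 214.        ] [486.79532595  21.11854858 160.        ]
```

View pics/top0c.png

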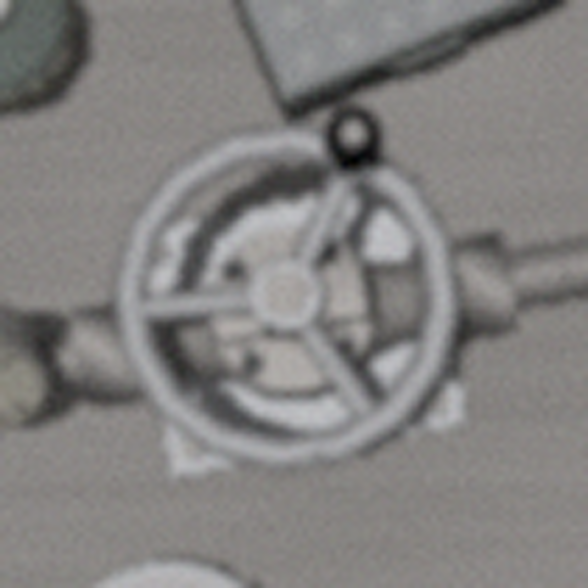

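View pics/scene0c.png

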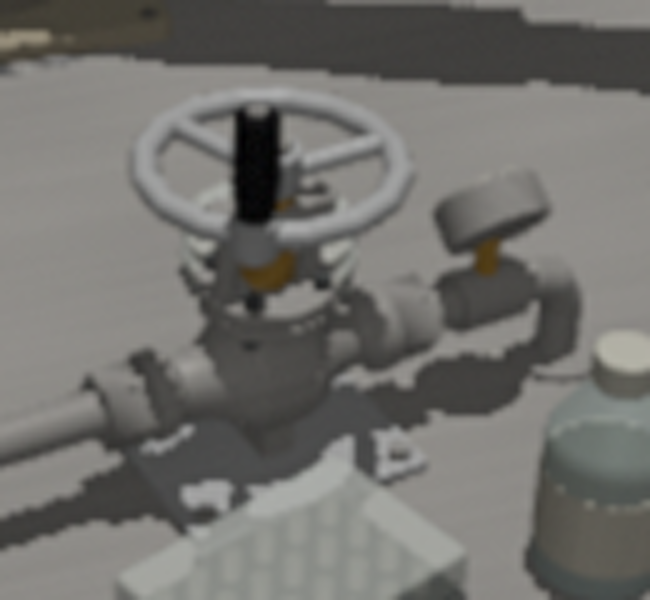

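The enlarged views show the handle's top ring at (333.0, 228.9) and the wheel's outline centred at (321.4, 257.7).

Run:
```python
from h import *
cp=camera_params("top"); cs=camera_params("scene")
h=onz(cp,332.8,228.7,214); w=onz(cp,321.2,257.5,155)
print(h,w,np.linalg.norm((h-w)[:2]),np.degrees(np.arctan2(*(h-w)[[1,0]])))
# scene: handle top (258,108)/5+ (270,180)
print(onz(cs,270+258/5-.4,180+108/5-.4,214), onz(cs,270+272/5-.4,180+166/5-.4,155))
```

```text
[536.52229177  -1.4849377  214.        ] [488.22290258  22.78932587 155.        ] 54.05618252071794 -26.683146436318033
[535.59222977  -2.03604509 214.        ] [489.51753561  21.93425665 155.        ]
```

```bash
python3 -m crank '[[[0,-0.4,0],[0,-0.94,0],0.3],[[0,-0.4,0],[0,-0.94,0],0.3],[[0,-0.4,0],[0,-0.94,0],0.3],[[0,-0.4,0],[0,-0.94,0],0.3],[[0,-0.4,0],[0,-0.92,0],0.3],[[0.4,0,-0.9],[0,0,0],0.3],[[0.4,0,-0.9],[0,0,0],0.3],[[0.4,0,-0.9],[0,0,0],0.3],[[0.4,0,-0.9],[0,0,0],0.3],[[0.4,0,-0.9],[0,0,0],0.3],[[0,0,0],[0,0,0],0.3]]'
```

```text
clock: 1.2
eef_pos: [320.6, 457.1, 265.3]
ee_rot: [-90.2, -0.1, -0.3]
force: [0.6, -0.3, 0.3]
opening: 61.2
```

```bash
python3 -m crank '[[[0.42,0,-0.9],[0,0,0],0.1],[[0.42,0,-0.9],[0,0,0],0.1],[[0.42,0,-0.9],[0,0,0],0.1],[[0.42,0,-0.9],[0,0,0],0.1],[[0.42,0,-0.9],[0,0,0],0.1],[[0.42,0,-0.9],[0,0,0],0.1],[[0.42,0,-0.9],[0,0,0],0.1],[[0.42,0,-0.9],[0,0,0],0.1],[[0.42,0,-0.9],[0,0,0],0.1],[[0.42,0,-0.9],[0,0,0],0.1],[[0.42,0,-0.9],[0,0,0],0.1],[[0,0,0],[0,0,0],0.1]]'
```

```text
clock: 2.4
eef_pos: [458.3, 161.2, 265.3]
ee_rot: [-90.1, -0.0, -0.3]
force: [1.1, 0.1, 0.9]
opening: 51.7
```

Run:
```python
from h import *
s=monitor.sense(); print(s['eef_pos'],s['q'])
cv2.imwrite("pics/w1.png",read_camera("wrist"))
```

```text
[458.27207538 161.20391534 265.30109498] [-23.79996862  18.41391209   1.36002402 107.80593868  -0.38896033
  53.79451013  67.40533545]
```

View pics/w1.png

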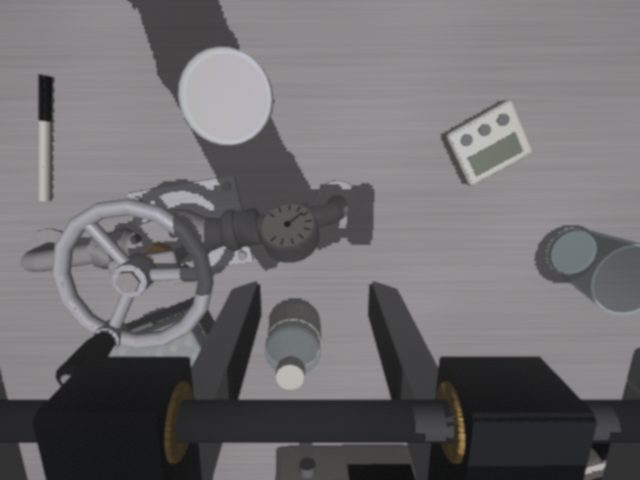

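The wrist view shows the wheel at lower left, centred at about (133,273), with the handle's base at (108,337) and its top at about (65,378). The space between is clear.

Run:
```python
from h import *
cp=camera_params("wrist"); im=cv2.imread("pics/w1.png")
print(ray(cp,320,240))
print(onz(cp,133,273,155),onz(cp,108,337,164),onz(cp,70,374,214))
c=im[190:400,20:230]; cv2.imwrite("pics/w1c.png",cv2.resize(c,None,fx=2.8,fy=2.8,interpolation=cv2.INTER_CUBIC))
```

```text
(array([376.42595047, 165.60518889, 444.62837417]), array([ 0.27901294,  0.0120007 , -0.96031817]))
[486.27422223  26.23684262 155.        ] [535.85462362   4.20949261 164.        ] [534.60792052   3.9221464  214.        ]
```

View pics/w1c.png

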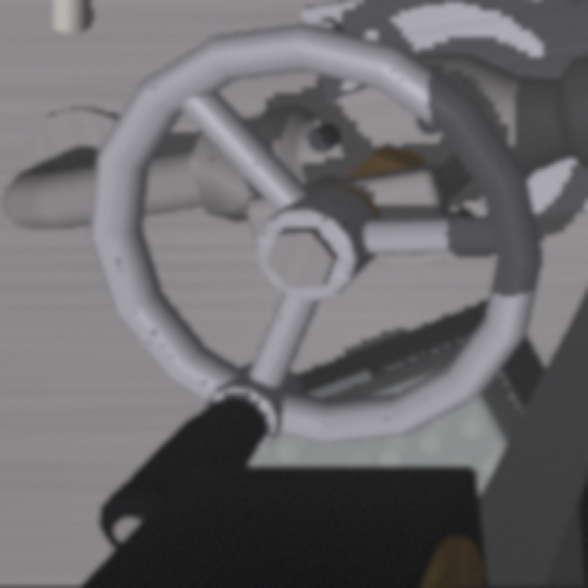

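```bash
python3 -m crank '[[[0.43,0,-0.9],[0,0,0],0.1],[[0.43,0,-0.9],[0,0,0],0.1],[[0.43,0,-0.9],[0,0,0],0.1],[[0.43,0,-0.9],[0,0,0],0.1],[[0.43,0,-0.9],[0,0,0],0.1],[[0.43,0.3,-0.88],[0,0,0],0.1],[[0,0.3,0],[0,0,0],0.1],[[0,0,0],[0,0,0],0.1],[[0,0,0],[0,0,0],0.1]]'
python3 - <<'E'
from h import *
cv2.imwrite("pics/w2.png",read_camera("wrist"))
cv2.imwrite("pics/t2.png",read_camera("top")[180:320,250:400].repeat(4,0).repeat(4,1))
E
```

```text
clock: 3.35
eef_pos: [533.6, 5.9, 247.2]
ee_rot: [-89.9, 0.1, 0.2]
force: [0.0, -0.0, 0.3]
opening: 51.9
```

View pics/w2.png

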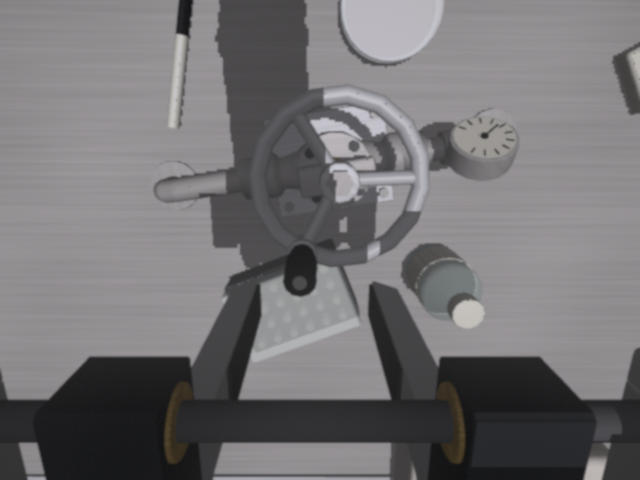

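The handle's top is at (299,284), slightly left of the jaw midline at about 314.

Run:
```python
from h import *
cp=camera_params("wrist"); im=cv2.imread("pics/w2.png")
print(onz(cp,299,283.5,214),onz(cp,340,175,155))
s=monitor.sense();print(s['eef_pos'],s['ee_rot'],s['force'])
R=cv2.Rodrigues(cp["rvec"])[0]
print(R@(np.array(s['eef_pos']))+cp["tvec"])
```

```text
[540.79853376  -1.81012545 214.        ] [486.91669898  23.97994593 155.        ]
[534.02219951   5.42796529 247.77246041] [-8.99493812e+01 -1.42230694e-02  1.91782299e-01] [-0.12036833  0.17583303 -0.62379759]
[ -1.39433996  27.32719679 194.82262944]
```

```bash
python3 -m crank '[[[0.1,0,-0.24],[0,0,0],0.1],[[0,0,0],[0,0,0],0.1],[[0,0.5,0],[0,0,0],0.1],[[0,0.5,0],[0,0,0],0.1],[[0,0.5,0],[0,0,0],0.1],[[0,0.5,0],[0,0,0],0.1],[[0,0.4,0],[0,0,0],0.1],[[0,0,0],[0,0,0],0.1],[[0,0,0],[0,0,0],0.1]]'
python3 - <<'E'
from h import *
cv2.imwrite("pics/w3.png",read_camera("wrist"))
cv2.imwrite("pics/s3.png",cv2.resize(read_camera("scene")[150:270,260:410],None,fx=5,fy=5))
E
```

```text
clock: 4.35
eef_pos: [537.3, -3.8, 175.7]
ee_rot: [-90.0, -0.0, 0.0]
force: [-0.0, -0.3, 0.1]
opening: 51.7
```

View pics/w3.png

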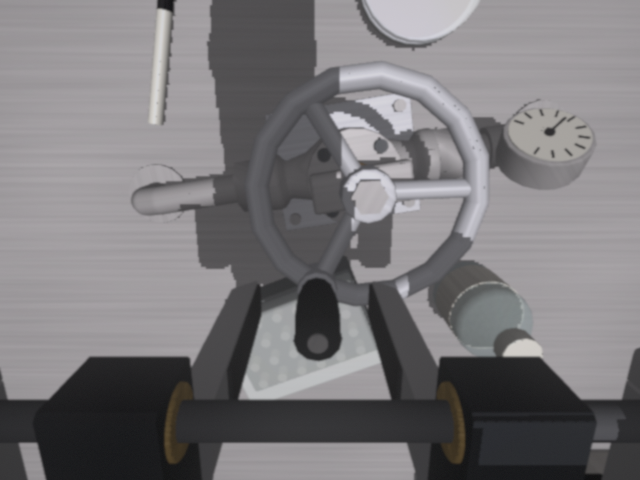

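View pics/s3.png

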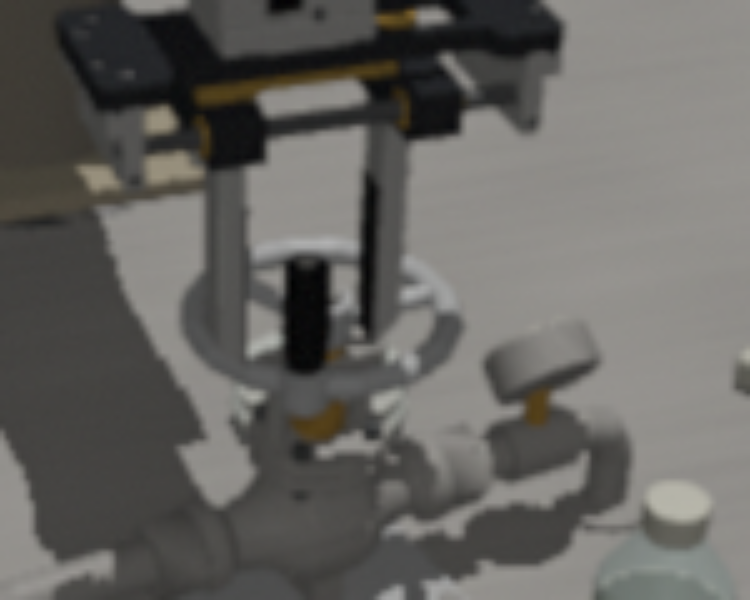

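The handle stands centred between the open fingers, with its top at (317,344) in the wrist view, and the fingertips clear the rim. I'll close now.

```bash
python3 -m crank '[[[0,0,0.05],[0,0,0],-0.3],[[0,0,0],[0,0,0],-0.4],[[0,0,0],[0,0,0],-1],[[0,0,0],[0,0,0],-1],[[0,0,0],[0,0,0],-1],[[0,0,0],[0,0,0],-1],[[0,0,0],[0,0,0],-1],[[0,0,0],[0,0,0],-1]]' 30
python3 - <<'E'
from h import *
cp=camera_params("wrist")
im=read_camera("wrist");cv2.imwrite("pics/w4.png",im[0:420,120:600])
s=monitor.sense();print(s)
E
```

```text
clock: 5.25
eef_pos: [537.2, -2.3, 175.5]
ee_rot: [-90.0, -0.0, 0.0]
force: [0.1, 0.3, 1.1]
opening: 19.6
{'clock': 5.3, 'q': array([ -5.24486172,  28.97808674,   3.66413059, 107.02785295,
        -2.54647069,  44.05931997,  89.82107386]), 'joint_velocities': array([-0.0339127 , -0.02358103, -0.1796873 ,  0.00429615,  0.00723544,
       -0.01303019, -0.00404285]), 'joint_efforts': array([-1.90182854e-01, -4.47357416e+01,  1.02485139e+00, -1.51049495e+01,
       -5.92548167e-02,  1.16092823e-01, -1.46162220e-03]), 'eef_pos': array([537.24747189,  -2.29428826, 175.52419093]), 'ee_rot': array([-9.00032851e+01, -1.28078775e-02,  2.93749821e-02]), 'force': array([ 0.54703848, -0.32034947,  0.77413842]), 'moment': array([-0.05051689,  0.01874459,  0.01203208]), 'opening': 19.39243836633251}
```

View pics/w4.png

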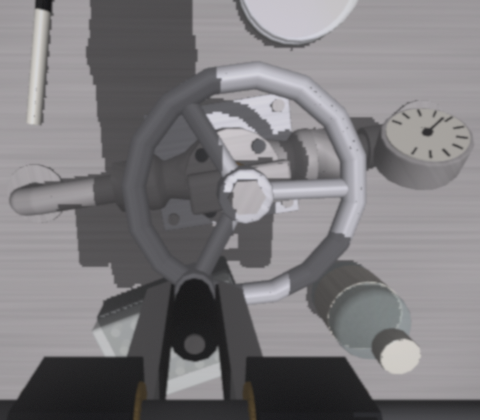

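```bash
cat >> h.py <<'E'
C=np.array([488.2,22.7])
def rows(a0,step,n,r=55.):
    out=[];e=np.zeros(2);a=np.radians(a0)
    for i in range(n):
        b=a+np.radians(step); d=r*np.array([np.cos(b)-np.cos(a),np.sin(b)-np.sin(a)])/30+e
        q=np.round(d,2); e=d-q; out.append((float(q[0]),float(q[1]))); a=b
    print(f"{a0}->{a0+step*n}:",out)
def st():
    s=monitor.sense(); p=np.array(s['eef_pos'])[:2]-C; a=np.arctan2(p[1],p[0]); f=np.array(s['force'])[:2]
    print("t",round(s['clock'],2),"ang",round(np.degrees(a),2),"rad",round(np.hypot(*p),2),"z",round(s['eef_pos'][2],1),"Frad %.2f Ftan %.2f Fz %.2f op %.1f"%(f@[np.cos(a),np.sin(a)],f@[-np.sin(a),np.cos(a)],s['force'][2],s['opening']))
E
python3 -c "
from h import *
st(); rows(-27,-6,4);rows(-51,-10,12)"
```

```text
t 5.3 ang -27.0 rad 55.05 z 175.5 Frad 0.63 Ftan -0.04 Fz 0.77 op 19.4
-27->-51: [(-0.1, -0.17), (-0.11, -0.15), (-0.13, -0.14), (-0.14, -0.13)]
-51->-171: [(-0.26, -0.18), (-0.3, -0.13), (-0.31, -0.08), (-0.32, -0.02), (-0.31, 0.04), (-0.31, 0.08), (-0.29, 0.14), (-0.26, 0.19), (-0.22, 0.23), (-0.18, 0.27), (-0.13, 0.29), (-0.07, 0.31)]
```

```bash
python3 -m crank '[[[-0.1,0,-0.17],[0,0,0],-1],[[-0.11,0,-0.15],[0,0,0],-1],[[-0.13,0,-0.14],[0,0,0],-1],[[-0.14,0,-0.13],[0,0,0],-1],[[0,0,0],[0,0,0],-1],[[0,0,0],[0,0,0],-1]]' >/dev/null; python3 -c "
from h import *
st()"
```

```text
t 5.9 ang -51.53 rad 55.21 z 175.6 Frad 1.19 Ftan 0.85 Fz -0.03 op 19.8
```

```bash
python3 -m crank '[[[-0.26,0,-0.18],[0,0,0],-1],[[-0.3,0,-0.13],[0,0,0],-1],[[-0.31,0,-0.08],[0,0,0],-1],[[-0.32,0,-0.02],[0,0,0],-1],[[-0.31,0,0.04],[0,0,0],-1],[[-0.31,0,0.08],[0,0,0],-1],[[-0.29,0,0.14],[0,0,0],-1],[[0,0,0],[0,0,0],-1],[[0,0,0],[0,0,0],-1]]' >/dev/null; python3 -c "
from h import *
st();rows(-121,-10,4);rows(-161,-10,2)"
```

```text
t 6.8 ang -122.1 rad 55.58 z 175.4 Frad 1.34 Ftan -0.22 Fz 3.36 op 19.8
-121->-161: [(-0.26, 0.19), (-0.22, 0.23), (-0.18, 0.26), (-0.13, 0.29)]
-161->-181: [(-0.08, 0.31), (-0.02, 0.32)]
```

```bash
python3 -m crank '[[[-0.26,0,0.19],[0,0,0],-1],[[-0.22,0,0.23],[0,0,0],-1],[[-0.18,0,0.26],[0,0,0],-1],[[-0.13,0,0.29],[0,0,0],-1],[[0,0,0],[0,0,0],-1],[[0,0,0],[0,0,0],-1]]' >/dev/null; python3 -c "
from h import *
st();st()
cp=camera_params('wrist')
cv2.imwrite('pics/w5.png',read_camera('wrist'))"
```

```text
t 7.4 ang -161.98 rad 55.49 z 175.4 Frad 0.60 Ftan -0.80 Fz 4.62 op 19.5
t 7.4 ang -161.98 rad 55.49 z 175.4 Frad 0.60 Ftan -0.80 Fz 4.62 op 19.5
```

View pics/w5.png

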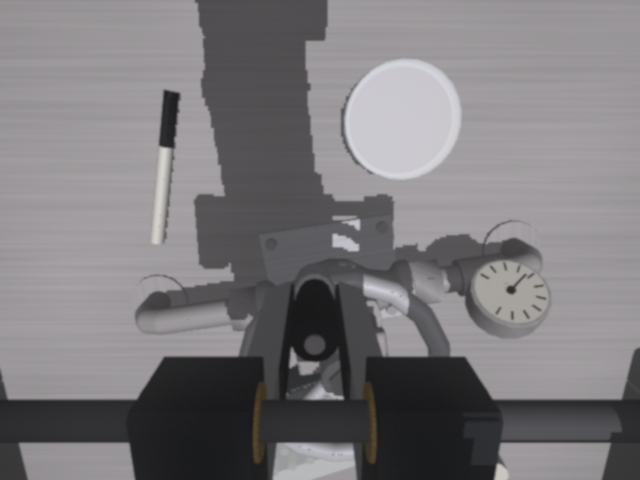

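```bash
python3 -m crank '[[[-0.08,0,0.31],[0,0,0],-1],[[0,0,0],[0,0,0],-1],[[0,0,0],[0,0,0],-1]]' >/dev/null; python3 -c "
from h import *
st()
for a in range(-171,-531,-10): rows(a,-5,2)"
```

```text
t 7.75 ang -171.22 rad 55.44 z 175.4 Frad 0.89 Ftan 1.10 Fz 2.72 op 19.4
-171->-181: [(-0.02, 0.16), (-0.0, 0.16)]
-181->-191: [(0.01, 0.16), (0.02, 0.16)]
-191->-201: [(0.04, 0.16), (0.05, 0.15)]
-201->-211: [(0.06, 0.15), (0.08, 0.14)]
-211->-221: [(0.09, 0.13), (0.1, 0.13)]
-221->-231: [(0.11, 0.12), (0.12, 0.1)]
-231->-241: [(0.13, 0.1), (0.13, 0.08)]
-241->-251: [(0.14, 0.07), (0.15, 0.06)]
-251->-261: [(0.15, 0.05), (0.16, 0.03)]
-261->-271: [(0.16, 0.02), (0.16, 0.0)]
-271->-281: [(0.16, -0.01), (0.16, -0.02)]
-281->-291: [(0.16, -0.04), (0.15, -0.05)]
-291->-301: [(0.15, -0.06), (0.14, -0.08)]
-301->-311: [(0.13, -0.09), (0.13, -0.1)]
-311->-321: [(0.12, -0.11), (0.1, -0.12)]
-321->-331: [(0.1, -0.13), (0.08, -0.13)]
-331->-341: [(0.07, -0.14), (0.06, -0.15)]
-341->-351: [(0.05, -0.15), (0.03, -0.16)]
-351->-361: [(0.02, -0.16), (0.0, -0.16)]
-361->-371: [(-0.01, -0.16), (-0.02, -0.16)]
-371->-381: [(-0.04, -0.16), (-0.05, -0.15)]
-381->-391: [(-0.06, -0.15), (-0.08, -0.14)]
-391->-401: [(-0.09, -0.13), (-0.1, -0.13)]
-401->-411: [(-0.11, -0.12), (-0.12, -0.1)]
-411->-421: [(-0.13, -0.1), (-0.13, -0.08)]
-421->-431: [(-0.14, -0.07), (-0.15, -0.06)]
-431->-441: [(-0.15, -0.05), (-0.16, -0.03)]
-441->-451: [(-0.16, -0.02), (-0.16, -0.0)]
-451->-461: [(-0.16, 0.01), (-0.16, 0.02)]
-461->-471: [(-0.16, 0.04), (-0.15, 0.05)]
-471->-481: [(-0.15, 0.06), (-0.14, 0.08)]
-481->-491: [(-0.13, 0.09), (-0.13, 0.1)]
-491->-501: [(-0.12, 0.11), (-0.1, 0.12)]
-501->-511: [(-0.1, 0.13), (-0.08, 0.13)]
-511->-521: [(-0.07, 0.14), (-0.06, 0.15)]
-521->-531: [(-0.05, 0.15), (-0.03, 0.16)]
```

```bash
cat > st.py <<'E'
from h import *
st()
E
python3 -m crank '[[[-0.02,0,0.16],[0,0,0],-1],[[0,0,0.16],[0,0,0],-1],[[0,0,0],[0,0,0],-1]]' >/dev/null; python3 st.py
```

```text
t 8.05 ang 178.3 rad 55.35 z 175.4 Frad 0.38 Ftan 2.43 Fz 3.46 op 19.4
```

```bash
python3 -m crank '[[[0.01,0,0.16],[0,0,0],-1],[[0,0,0],[0,0,0],-1],[[0,0,0],[0,0,0],-1]]' >/dev/null; python3 st.py
```

```text
t 8.35 ang 173.88 rad 55.33 z 175.4 Frad 0.91 Ftan 1.17 Fz 3.23 op 19.5
```

Free so far, so I'll continue.

```bash
python3 -m crank '[[[0.02,0,0.16],[0,0,0],-1],[[0.04,0,0.16],[0,0,0],-1],[[0,0,0],[0,0,0],-1]]' >/dev/null; python3 st.py
```

```text
t 8.65 ang 162.97 rad 55.21 z 175.4 Frad -0.20 Ftan 1.39 Fz 2.81 op 19.2
```

```bash
python3 -c "
from h import *
import time
for i in range(6): st()"
```

```text
t 8.65 ang 162.97 rad 55.21 z 175.4 Frad -0.20 Ftan 1.39 Fz 2.81 op 19.2
t 8.65 ang 162.97 rad 55.21 z 175.4 Frad -0.20 Ftan 1.39 Fz 2.81 op 19.2
t 8.65 ang 162.97 rad 55.21 z 175.4 Frad -0.20 Ftan 1.39 Fz 2.81 op 19.2
t 8.65 ang 162.97 rad 55.21 z 175.4 Frad -0.20 Ftan 1.39 Fz 2.81 op 19.2
t 8.65 ang 162.97 rad 55.21 z 175.4 Frad -0.20 Ftan 1.39 Fz 2.81 op 19.2
t 8.65 ang 162.97 rad 55.21 z 175.4 Frad -0.20 Ftan 1.39 Fz 2.81 op 19.2
```

```bash
python3 -m crank '[[[0.05,0,0.15],[0,0,0],-1],[[0.06,0,0.15],[0,0,0],-1],[[0,0,0],[0,0,0],-1]]' >/dev/null; python3 st.py
```

```text
t 8.95 ang 153.01 rad 55.17 z 175.4 Frad -1.64 Ftan 1.07 Fz 0.68 op 19.1
```

```bash
python3 -m crank '[[[0,0,0],[0,0,0],-1]]' >/dev/null; python3 st.py
```

```text
t 9.05 ang 153.6 rad 55.16 z 175.5 Frad -0.94 Ftan 0.78 Fz 1.43 op 19.3
```

Commanded -206.

```bash
python3 -m crank '[[[0.08,0,0.14],[0,0,0],-1],[[0.09,0,0.13],[0,0,0],-1],[[0,0,0],[0,0,0],-1]]' >/dev/null; python3 st.py
```

```text
t 9.35 ang 143.27 rad 55.11 z 175.4 Frad -2.17 Ftan 0.47 Fz 0.91 op 19.1
```

```bash
python3 -m crank '[[[0.1,0,0.13],[0,0,0],-1],[[0.11,0,0.12],[0,0,0],-1],[[0,0,0],[0,0,0],-1]]' >/dev/null; python3 st.py
```

```text
t 9.65 ang 133.03 rad 55.07 z 175.4 Frad -3.82 Ftan 1.35 Fz 0.89 op 19.3
```

```bash
python3 -m crank '[[[0.13,0,0.08],[0,0,0],-1],[[0.14,0,0.09],[0,0,0],-1],[[0,0,0],[0,0,0],-1]]' >/dev/null; python3 st.py
```

```text
t 9.95 ang 123.19 rad 54.86 z 175.4 Frad -0.17 Ftan 1.03 Fz 2.96 op 19.5
```

Good. Commanded -236 (actual -236.8).

```bash
python3 -m crank '[[[0.13,0,0.08],[0,0,0],-1],[[0.14,0,0.07],[0,0,0],-1],[[0,0,0],[0,0,0],-1]]' >/dev/null; python3 st.py
```

```text
t 10.25 ang 113.29 rad 54.77 z 175.4 Frad 1.35 Ftan 1.48 Fz 3.05 op 19.7
```

```bash
python3 -m crank '[[[0.15,0,0.06],[0,0,0],-1],[[0.15,0,0.05],[0,0,0],-1],[[0,0,0],[0,0,0],-1]]' >/dev/null; python3 st.py
```

```text
t 10.55 ang 103.05 rad 54.65 z 175.4 Frad 1.60 Ftan 1.77 Fz 2.82 op 19.4
```

```bash
python3 -m crank '[[[0.16,0,0.04],[0,0,0],-1],[[0.16,0,0.02],[0,0,0],-1],[[0,0,0],[0,0,0],-1]]' >/dev/null; python3 st.py
```

```text
t 10.85 ang 92.76 rad 54.65 z 175.4 Frad -0.31 Ftan 1.36 Fz 1.90 op 19.3
```

```bash
python3 -m crank '[[[0.16,0,0.0],[0,0,0],-1],[[0.16,0,-0.01],[0,0,0],-1],[[0,0,0],[0,0,0],-1]]' >/dev/null; python3 st.py
```

```text
t 11.15 ang 82.72 rad 54.61 z 175.4 Frad -0.36 Ftan 0.27 Fz 2.13 op 18.8
```

```bash
python3 -m crank '[[[0.16,0,-0.02],[0,0,0],-1],[[0.16,0,-0.04],[0,0,0],-1],[[0,0,0],[0,0,0],-1]]' >/dev/null; python3 st.py
```

```text
t 11.45 ang 72.47 rad 54.6 z 175.4 Frad -0.44 Ftan 2.20 Fz 2.25 op 19.7
```

```bash
python3 -m crank '[[[0.15,0,-0.05],[0,0,0],-1],[[0.15,0,-0.06],[0,0,0],-1],[[0,0,0],[0,0,0],-1]]' >/dev/null; python3 st.py
```

```text
t 11.75 ang 62.52 rad 54.68 z 175.4 Frad -1.32 Ftan 1.46 Fz 1.21 op 19.6
```

```bash
python3 -m crank '[[[0.14,0,-0.08],[0,0,0],-1],[[0.13,0,-0.09],[0,0,0],-1],[[0,0,0],[0,0,0],-1]]' >/dev/null; python3 st.py
```

```text
t 12.05 ang 52.52 rad 54.7 z 175.4 Frad -1.98 Ftan 1.36 Fz 0.63 op 19.7
```

```bash
python3 -m crank '[[[0.13,0,-0.10],[0,0,0],-1],[[0.12,0,-0.11],[0,0,0],-1],[[0,0,0],[0,0,0],-1]]' >/dev/null; python3 st.py
```

```text
t 12.35 ang 42.31 rad 54.78 z 175.4 Frad -2.41 Ftan 0.93 Fz 0.51 op 19.4
```

```bash
python3 -m crank '[[[0.10,0,-0.12],[0,0,0],-1],[[0.09,0,-0.13],[0,0,0],-1],[[0,0,0],[0,0,0],-1]]' >/dev/null; python3 st.py
```

```text
t 12.65 ang 32.53 rad 54.79 z 175.4 Frad -3.31 Ftan 1.19 Fz -0.13 op 19.3
```

```bash
python3 -m crank '[[[0.07,0,-0.14],[0,0,0],-1],[[0.06,0,-0.15],[0,0,0],-1],[[0,0,0],[0,0,0],-1]]' >/dev/null; python3 st.py
```

```text
t 12.95 ang 22.46 rad 54.75 z 175.5 Frad -1.81 Ftan 0.96 Fz -0.46 op 19.2
```

```bash
python3 -m crank '[[[0.05,0,-0.15],[0,0,0],-1],[[0.03,0,-0.15],[0,0,0],-1],[[0,0,0],[0,0,0],-1]]' >/dev/null; python3 st.py
```

```text
t 13.25 ang 12.59 rad 54.63 z 175.7 Frad 0.91 Ftan 1.93 Fz -0.34 op 19.3
```

```bash
python3 -m crank '[[[0.03,0,-0.16],[0,0,0],-1],[[0.01,0,-0.16],[0,0,0],-1],[[0,0,0],[0,0,0],-1]]' >/dev/null; python3 st.py
```

```text
t 13.55 ang 3.46 rad 54.58 z 175.8 Frad 1.51 Ftan 4.02 Fz -1.18 op 19.3
```

Tangential force jumped to 4 N, so this may be contact. I'll take smaller steps.

```bash
python3 -m crank '[[[0,0,-0.06],[0,0,0],-1],[[0,0,0],[0,0,0],-1],[[0,0,0],[0,0,0],-1]]' >/dev/null; python3 st.py
```

```text
t 13.85 ang 2.85 rad 54.56 z 175.8 Frad 1.66 Ftan 4.96 Fz -1.06 op 19.1
```

```bash
python3 -m crank '[[[0,0,-0.08],[0,0,0],-1],[[0,0,0],[0,0,0],-1],[[0,0,0],[0,0,0],-1]]' >/dev/null; python3 st.py
```

```text
t 14.15 ang 1.14 rad 54.58 z 175.8 Frad 2.23 Ftan 6.68 Fz -0.80 op 19.5
```

```bash
python3 -m crank '[[[0,0,0],[0,0,0],-1]]' >/dev/null; python3 st.py
```

```text
t 14.25 ang 1.21 rad 54.57 z 175.8 Frad 1.03 Ftan 6.71 Fz -0.88 op 19.6
```

```bash
python3 -m crank '[[[0,0,-0.06],[0,0,0],-1],[[0,0,0],[0,0,0],-1],[[0,0,0],[0,0,0],-1],[[0,0,0],[0,0,0],-1]]' >/dev/null; python3 st.py
```

```text
t 14.65 ang -0.06 rad 54.58 z 175.8 Frad 2.16 Ftan 7.43 Fz -0.32 op 19.3
```

```bash
python3 -m crank '[[[0,0,0],[0,0,0],-1]]' >/dev/null; python3 st.py
```

```text
t 14.75 ang -0.06 rad 54.58 z 175.8 Frad 1.44 Ftan 7.51 Fz -0.71 op 19.6
```

```bash
python3 -m crank '[[[0,0,0],[0,0,0],-1]]' >/dev/null; python3 st.py;  python3 -c "
from h import *
cv2.imwrite('pics/w6.png',read_camera('wrist'))
s=monitor.sense(); print(s['eef_pos'],s['ee_rot'],s['moment'])"
```

```text
t 14.85 ang -0.09 rad 54.58 z 175.8 Frad 2.80 Ftan 7.39 Fz -0.18 op 19.5
[542.7681727   22.62570157 175.78313664] [-89.80612203  -0.14036169   0.13616637] [ 1.97844334 -0.45111781  0.02260998]
```

View pics/w6.png

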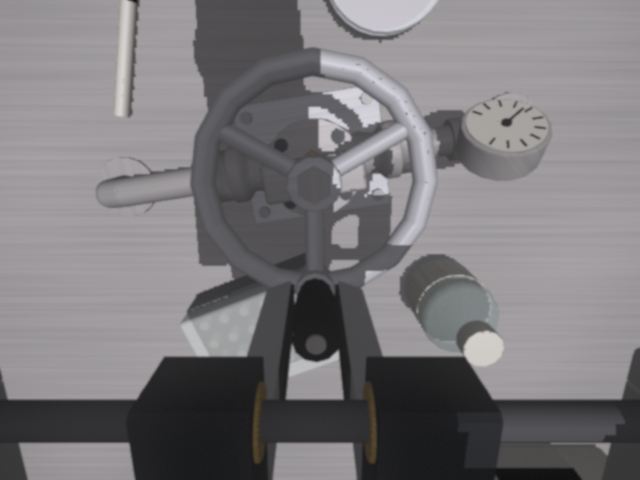

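The stop is confirmed: force rises linearly, about 1 N per degree, to 7.4 N, well under 15 N. Next I'll unload slowly to find the zero-force angle.

```bash
python3 -m crank '[[[0,0,0.12],[0,0,0],-1],[[0,0,0],[0,0,0],-1],[[0,0,0],[0,0,0],-1]]' >/dev/null; python3 st.py
```

```text
t 15.2 ang 2.51 rad 54.56 z 175.8 Frad 2.02 Ftan 4.87 Fz -1.25 op 19.4
```

```bash
python3 -m crank '[[[0,0,0.12],[0,0,0],-1],[[0,0,0],[0,0,0],-1],[[0,0,0],[0,0,0],-1]]' >/dev/null; python3 st.py
```

```text
t 15.5 ang 4.64 rad 54.48 z 175.8 Frad 3.73 Ftan 3.25 Fz -0.48 op 19.5
```

```bash
python3 -m crank '[[[0,0,0.06],[0,0,0],-1],[[0,0,0],[0,0,0],-1],[[0,0,0],[0,0,0],-1]]' >/dev/null; python3 st.py
```

```text
t 15.8 ang 6.03 rad 54.49 z 175.7 Frad 4.64 Ftan 1.65 Fz 0.67 op 19.6
```

```bash
python3 -m crank '[[[-0.01,0,0.06],[0,0,0],-1],[[0,0,0],[0,0,0],-1],[[0,0,0],[0,0,0],-1]]' >/dev/null; python3 st.py
```

```text
t 16.1 ang 7.79 rad 54.38 z 175.7 Frad 5.52 Ftan 0.87 Fz 0.59 op 19.5
```

```bash
python3 -m crank '[[[-0.01,0,0.06],[0,0,0],-1],[[0,0,0],[0,0,0],-1],[[0,0,0],[0,0,0],-1]]' >/dev/null; python3 st.py
```

```text
t 16.4 ang 9.16 rad 54.38 z 175.8 Frad 5.29 Ftan -0.26 Fz 0.77 op 19.4
```

```bash
python3 -m crank '[[[-0.01,0,0.06],[0,0,0],-1],[[0,0,0],[0,0,0],-1],[[0,0,0],[0,0,0],-1]]' >/dev/null; python3 st.py
```

```text
t 16.7 ang 10.59 rad 54.36 z 175.8 Frad 5.51 Ftan -0.68 Fz 0.57 op 19.5
```

```bash
python3 -m crank '[[[-0.01,0,0.06],[0,0,0],-1],[[0,0,0],[0,0,0],-1],[[0,0,0],[0,0,0],-1]]' >/dev/null; python3 st.py
```

```text
t 17.0 ang 12.48 rad 54.37 z 175.8 Frad 5.94 Ftan -0.75 Fz 1.51 op 19.6
```

```bash
python3 -m crank '[[[-0.02,0,0.1],[0,0,0],-1],[[0,0,0],[0,0,0],-1],[[0,0,0],[0,0,0],-1]]' >/dev/null; python3 st.py
```

```text
t 17.3 ang 16.35 rad 54.37 z 175.7 Frad 5.55 Ftan -0.68 Fz 1.24 op 19.7
```

```bash
cat >> h.py <<'E'
C2=np.array([487.8,22.35])
def plan(step,n,r=55.):
    s=monitor.sense(); p=np.array(s['eef_pos'])[:2]; a=np.arctan2(*(p-C2)[::-1]); a0=a; out=[]
    for i in range(n):
        a+=np.radians(step); t=C2+r*np.array([np.cos(a),np.sin(a)]); q=np.round((t-p)/30,2); p=p+q*30
        out.append([[float(q[0]),0,float(q[1])],[0,0,0],-1])
    print("C2 ang %.1f -> %.1f"%(np.degrees(a0),np.degrees(a))); print(str(out).replace(' ',''))
E
python3 -c "
from h import *
plan(10,11)"
```

```text
C2 ang 16.6 -> 126.6
[[[-0.11,0,0.3],[0,0,0],-1],[[-0.17,0,0.27],[0,0,0],-1],[[-0.21,0,0.24],[0,0,0],-1],[[-0.25,0,0.2],[0,0,0],-1],[[-0.28,0,0.15],[0,0,0],-1],[[-0.31,0,0.1],[0,0,0],-1],[[-0.31,0,0.05],[0,0,0],-1],[[-0.32,0,-0.01],[0,0,0],-1],[[-0.32,0,-0.06],[0,0,0],-1],[[-0.29,0,-0.12],[0,0,0],-1],[[-0.28,0,-0.17],[0,0,0],-1]]
```

```bash
python3 -m crank '[[[-0.1,0,0.3],[0,0,0],-1],[[-0.17,0,0.27],[0,0,0],-1],[[-0.21,0,0.24],[0,0,0],-1],[[-0.25,0,0.2],[0,0,0],-1],[[-0.28,0,0.15],[0,0,0],-1],[[-0.31,0,0.1],[0,0,0],-1],[[-0.31,0,0.05],[0,0,0],-1],[[-0.32,0,-0.01],[0,0,0],-1],[[-0.32,0,-0.06],[0,0,0],-1],[[-0.29,0,-0.12],[0,0,0],-1],[[-0.28,0,-0.17],[0,0,0],-1],[[0,0,0],[0,0,0],-1]]' >/dev/null; python3 st.py; python3 -c "
from h import *
plan(10,12)"
```

```text
t 18.5 ang 128.69 rad 55.13 z 175.4 Frad -4.99 Ftan -1.79 Fz -1.42 op 19.5
C2 ang 128.1 -> 248.1
[[[-0.23,0,-0.22],[0,0,0],-1],[[-0.19,0,-0.26],[0,0,0],-1],[[-0.15,0,-0.28],[0,0,0],-1],[[-0.09,0,-0.31],[0,0,0],-1],[[-0.04,0,-0.32],[0,0,0],-1],[[0.02,0,-0.32],[0,0,0],-1],[[0.07,0,-0.31],[0,0,0],-1],[[0.13,0,-0.29],[0,0,0],-1],[[0.17,0,-0.27],[0,0,0],-1],[[0.22,0,-0.23],[0,0,0],-1],[[0.26,0,-0.19],[0,0,0],-1],[[0.28,0,-0.15],[0,0,0],-1]]
```

```bash
python3 -m crank '[[[-0.22,0,-0.24],[0,0,0],-1],[[-0.19,0,-0.26],[0,0,0],-1],[[-0.15,0,-0.28],[0,0,0],-1],[[-0.09,0,-0.31],[0,0,0],-1],[[-0.04,0,-0.32],[0,0,0],-1],[[0.02,0,-0.32],[0,0,0],-1],[[0.07,0,-0.31],[0,0,0],-1],[[0.13,0,-0.29],[0,0,0],-1],[[0.17,0,-0.27],[0,0,0],-1],[[0.22,0,-0.23],[0,0,0],-1],[[0.26,0,-0.19],[0,0,0],-1],[[0,0,0],[0,0,0],-1]]' >/dev/null; python3 st.py; python3 -c "
from h import *
plan(10,11)"
```

```text
t 19.7 ang -120.29 rad 55.63 z 175.3 Frad 1.63 Ftan -0.47 Fz 5.77 op 19.6
C2 ang -120.1 -> -10.1
[[[0.29,0,-0.13],[0,0,0],-1],[[0.31,0,-0.09],[0,0,0],-1],[[0.32,0,-0.02],[0,0,0],-1],[[0.32,0,0.02],[0,0,0],-1],[[0.31,0,0.09],[0,0,0],-1],[[0.29,0,0.13],[0,0,0],-1],[[0.26,0,0.18],[0,0,0],-1],[[0.22,0,0.23],[0,0,0],-1],[[0.19,0,0.26],[0,0,0],-1],[[0.13,0,0.29],[0,0,0],-1],[[0.09,0,0.31],[0,0,0],-1]]
```

```bash
python3 -m crank '[[[0.29,0,-0.13],[0,0,0],-1],[[0.31,0,-0.09],[0,0,0],-1],[[0.32,0,-0.02],[0,0,0],-1],[[0.32,0,0.02],[0,0,0],-1],[[0.31,0,0.09],[0,0,0],-1],[[0.29,0,0.13],[0,0,0],-1],[[0.26,0,0.18],[0,0,0],-1],[[0.22,0,0.23],[0,0,0],-1],[[0.19,0,0.26],[0,0,0],-1],[[0.13,0,0.29],[0,0,0],-1],[[0.09,0,0.31],[0,0,0],-1],[[0,0,0],[0,0,0],-1]]' >/dev/null; python3 st.py; python3 -c "
from h import *
plan(10,11)"
```

```text
t 20.9 ang -5.01 rad 54.71 z 175.5 Frad 2.99 Ftan -1.00 Fz 2.61 op 19.5
C2 ang -4.6 -> 105.4
[[[-0.0,0,0.32],[0,0,0],-1],[[-0.06,0,0.31],[0,0,0],-1],[[-0.11,0,0.3],[0,0,0],-1],[[-0.17,0,0.28],[0,0,0],-1],[[-0.2,0,0.24],[0,0,0],-1],[[-0.25,0,0.21],[0,0,0],-1],[[-0.28,0,0.15],[0,0,0],-1],[[-0.3,0,0.11],[0,0,0],-1],[[-0.31,0,0.06],[0,0,0],-1],[[-0.32,0,-0.01],[0,0,0],-1],[[-0.32,0,-0.05],[0,0,0],-1]]
```

```bash
python3 -m crank '[[[0.01,0,0.32],[0,0,0],-1],[[-0.06,0,0.31],[0,0,0],-1],[[-0.11,0,0.3],[0,0,0],-1],[[-0.17,0,0.28],[0,0,0],-1],[[-0.2,0,0.24],[0,0,0],-1],[[-0.25,0,0.2],[0,0,0],-1],[[-0.29,0,0.15],[0,0,0],-1],[[-0.3,0,0.1],[0,0,0],-1],[[-0.31,0,0.05],[0,0,0],-1],[[-0.32,0,-0.01],[0,0,0],-1],[[-0.32,0,-0.05],[0,0,0],-1],[[0,0,0],[0,0,0],-1]]' >/dev/null; python3 st.py; python3 -c "
from h import *
plan(10,11)"
```

```text
t 22.1 ang 110.51 rad 54.5 z 175.5 Frad 5.70 Ftan -1.86 Fz 6.81 op 19.4
C2 ang 110.0 -> 220.0
[[[-0.29,0,-0.13],[0,0,0],-1],[[-0.27,0,-0.18],[0,0,0],-1],[[-0.22,0,-0.22],[0,0,0],-1],[[-0.18,0,-0.27],[0,0,0],-1],[[-0.14,0,-0.29],[0,0,0],-1],[[-0.08,0,-0.3],[0,0,0],-1],[[-0.03,0,-0.32],[0,0,0],-1],[[0.03,0,-0.32],[0,0,0],-1],[[0.08,0,-0.31],[0,0,0],-1],[[0.14,0,-0.29],[0,0,0],-1],[[0.18,0,-0.26],[0,0,0],-1]]
```

```bash
python3 -m crank '[[[-0.29,0,-0.12],[0,0,0],-1],[[-0.27,0,-0.18],[0,0,0],-1],[[-0.22,0,-0.22],[0,0,0],-1],[[-0.18,0,-0.27],[0,0,0],-1],[[-0.14,0,-0.29],[0,0,0],-1],[[-0.08,0,-0.3],[0,0,0],-1],[[-0.03,0,-0.32],[0,0,0],-1],[[0.03,0,-0.32],[0,0,0],-1],[[0.08,0,-0.31],[0,0,0],-1],[[0.14,0,-0.29],[0,0,0],-1],[[0.18,0,-0.26],[0,0,0],-1],[[0,0,0],[0,0,0],-1]]' >/dev/null; python3 st.py; python3 -c "
from h import *
plan(10,11)"
```

```text
t 23.3 ang -136.76 rad 55.66 z 175.3 Frad 1.10 Ftan -0.82 Fz 5.85 op 19.4
C2 ang -136.7 -> -26.7
[[[0.24,0,-0.21],[0,0,0],-1],[[0.27,0,-0.17],[0,0,0],-1],[[0.3,0,-0.12],[0,0,0],-1],[[0.31,0,-0.06],[0,0,0],-1],[[0.32,0,-0.01],[0,0,0],-1],[[0.32,0,0.04],[0,0,0],-1],[[0.3,0,0.1],[0,0,0],-1],[[0.28,0,0.16],[0,0,0],-1],[[0.25,0,0.19],[0,0,0],-1],[[0.22,0,0.24],[0,0,0],-1],[[0.17,0,0.27],[0,0,0],-1]]
```

```bash
python3 -m crank '[[[0.24,0,-0.21],[0,0,0],-1],[[0.27,0,-0.17],[0,0,0],-1],[[0.3,0,-0.12],[0,0,0],-1],[[0.31,0,-0.06],[0,0,0],-1],[[0.32,0,-0.01],[0,0,0],-1],[[0.32,0,0.04],[0,0,0],-1],[[0.3,0,0.1],[0,0,0],-1],[[0.28,0,0.16],[0,0,0],-1],[[0.25,0,0.19],[0,0,0],-1],[[0.22,0,0.24],[0,0,0],-1],[[0.17,0,0.27],[0,0,0],-1],[[0,0,0],[0,0,0],-1]]' >/dev/null; python3 st.py; python3 -c "
from h import *
plan(5,4)"
```

```text
t 24.5 ang -24.26 rad 55.12 z 175.3 Frad 0.94 Ftan -1.60 Fz 3.21 op 19.6
C2 ang -23.8 -> -3.8
[[[0.05,0,0.15],[0,0,0],-1],[[0.04,0,0.16],[0,0,0],-1],[[0.03,0,0.15],[0,0,0],-1],[[0.02,0,0.16],[0,0,0],-1]]
```

```bash
python3 -m crank '[[[0.05,0,0.15],[0,0,0],-1],[[0.04,0,0.16],[0,0,0],-1],[[0.03,0,0.15],[0,0,0],-1],[[0.02,0,0.16],[0,0,0],-1],[[0,0,0.12],[0,0,0],-1],[[0,0,0],[0,0,0],-1],[[0,0,0],[0,0,0],-1],[[0,0,0],[0,0,0],-1]]' >/dev/null; python3 st.py; python3 -c "
from h import *
plan(3,3)"
```

```text
t 25.3 ang -2.25 rad 54.72 z 175.6 Frad 1.30 Ftan -0.14 Fz 1.05 op 19.6
C2 ang -1.9 -> 7.1
[[[-0.0,0,0.1],[0,0,0],-1],[[-0.01,0,0.09],[0,0,0],-1],[[-0.01,0,0.1],[0,0,0],-1]]
```

```bash
python3 -m crank '[[[0,0,0.1],[0,0,0],-1],[[-0.01,0,0.1],[0,0,0],-1],[[-0.01,0,0.1],[0,0,0],-1],[[0,0,0],[0,0,0],-1],[[0,0,0],[0,0,0],-1],[[0,0,0],[0,0,0],-1]]' >/dev/null; python3 st.py
```

```text
t 25.9 ang 7.28 rad 54.56 z 175.6 Frad 3.20 Ftan -0.60 Fz 1.56 op 19.4
```

```bash
python3 -m crank '[[[0,0,0.04],[0,0,0],-1],[[0,0,0.04],[0,0,0],-1],[[0,0,0],[0,0,0],-1],[[0,0,0],[0,0,0],-1],[[0,0,0],[0,0,0],-1],[[0,0,0],[0,0,0],-1]]' >/dev/null; python3 st.py
```

```text
t 26.5 ang 9.5 rad 54.54 z 175.5 Frad 3.13 Ftan 0.14 Fz 2.90 op 19.8
```

```bash
python3 -m crank '[[[0,0,0],[0,0,0],-1],[[0,0,0],[0,0,0],-1],[[0,0,0],[0,0,0],-1]]' >/dev/null; python3 st.py; python3 -c "
from h import *
cv2.imwrite('pics/w7.png',read_camera('wrist'));cv2.imwrite('pics/t7.png',read_camera('top'));st()"
```

```text
t 26.8 ang 9.48 rad 54.57 z 175.5 Frad 3.10 Ftan -0.72 Fz 3.07 op 19.4
t 26.9 ang 9.5 rad 54.53 z 175.5 Frad 4.85 Ftan -1.36 Fz 3.13 op 19.6
```

View pics/w7.png

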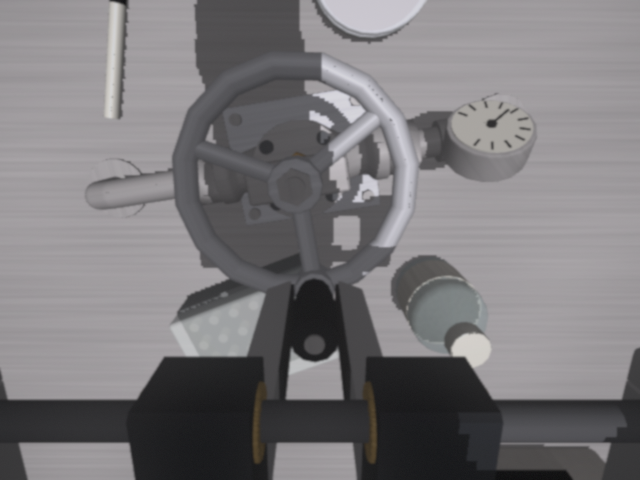

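View pics/t7.png

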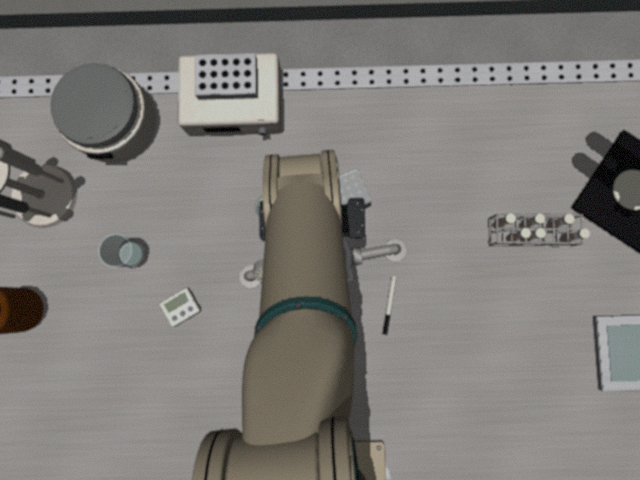

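```bash
python3 -c "
from h import *
st(); print(manip.close_job())"
```

```text
t 26.9 ang 9.5 rad 54.53 z 175.5 Frad 4.85 Ftan -1.36 Fz 3.13 op 19.6
the job is handed in; nothing more can be done
None
```

I shut the valve gently against its stop and opened it two full turns. I handed in at 26.9 s with the gripper still holding the handle and the wheel still.

- **Closing:** I gripped the handle from above with 30 N and turned it clockwise about 0.9 turn. The push then rose steadily to about 7.4 N. That is well below the 15 N at which the seat would be forced.
- **Reference angle:** Easing off slowly put the unloaded shut position at a handle angle of about 8.4°, give or take 1°.
- **Opening:** I turned it two turns anticlockwise and stopped at 9.5°. That is 721° of handle travel, less about 1.5° of spring in the stem, so about two turns within a degree or so.
- **Last checks:** The handle angle stayed at 9.5° over the last 0.4 s and the grip opening read 19.6 mm. The wrist image shows the handle between the fingers.
- **Bystanders:** Nothing in the last pictures looks moved. The arm hid part of the top view, so I saw the dishes and bottle only partly, in the wrist picture.
- **Not perfect:** A sideways (radial) push of up to about 6 N built up at the handle during turning because my estimate of the wheel's centre was slightly off. It was 3–5 N at the end. I judged the setting from the handle angle and force, and did not measure the stem's height.

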